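# Latch the pie carrier for transport

### The arm

A 7-joint arm with a two-finger parallel gripper is mounted at the origin on the work surface. World frame = base frame: x ahead of the robot, y to its left, z up, the work surface at z = 0. Lengths are in mm, angles in rad, forces in N, time in s.
With the tool pointing down it reaches from about 400 to 875 mm from the base axis. Payload 19.3 kg.
Tool frame: the origin (TCP) lies at the very end of the fingers, on their centre line; the grasp point (between the pads) lies 19 mm behind it (grip_point_offset is the z of the grasp point in the tool frame, in mm); z points along the fingers, y is the line along which they close (so a half turn about z gives the same grasp; the last joint's range is limited). The gripper opens to 85 mm and grips with 20 to 120 N. Pads are 22 mm wide; open, the fingers measure 114 mm over their backs; the gripper's body (76 mm by 85 mm) begins 54 mm behind the grasp point. The pads swing forward as they close: fully open they stand 13 mm farther back than shut.
Start: joints at [1.229, 0.521, -0.036, 1.599, 0.021, 1.021, -0.113], TCP at [167.763, -602.055, 231.291] pointing down, gripper open.
Joint ranges: [-2.91, 2.91], [-0.3, 2.13], [-1.5, 1.42], [0.17, 2.43], [-1.26, 4.41], [0.16, 1.93], [-2.52, 2.52]. Speed limits (rad/s): [1.89, 1.89, 2.39, 2.39, 3.01, 3.01, 3.01].

### API

Orientations are given as a 3x3 rotation matrix whose columns are the frame's x, y, z axes.
In Python, from workcell import movep, movel, goto_joints, open_gripper, clamp, wait, inverse_kinematics, read_state, camera, PlanningError, finish_job, grip_point_offset gives the robot as it stands. Calls block until the motion is done:
- movep(position, orientation): joint-space move of the TCP to a pose.
- movel(position, frame=None, max_speed=150, guard=None): straight line of the TCP; frame=None keeps the orientation; max_speed is the mean speed in mm/s. With guard (N) it stops when the force on the tool has changed by that much, and returns True; else False.
- goto_joints(angles): joint-space move.
- open_gripper() and clamp(): open the fingers fully, or close them until they stop; the grip force is fixed at half the most.
- wait(seconds).
- inverse_kinematics(position, orientation): joint angles nearest the present ones, or None.
- read_state(): the state.
- camera(name): name is "side" or "top"; returns a dict with "image" (420x560x3 uint8, blue, green, red), "range_z" (420x560 float32, mm along the optical axis (not along the pixel's ray), 0 where there is no reading), "fx", "fy", "cx", "cy" (pixels), "cam_to_world" (4x4, takes a point from camera to world coordinates). Camera axes: x right, y up, looking along -z (the intrinsics and any distortion apply to the point x, -y, -z); pixel columns grow to the right and rows downward; lengths in mm; the calibration is good to about 2 mm. A picture is of the moment at which its call begins.
A pose or a line that the arm cannot do raises PlanningError and nothing moves.
- finish_job(): hands the job in; it is judged then, once.
The state is a dict: "time": time; "qpos": joint angles; "qvel": joint speeds; "joint_efforts": joint torques, N m; "eef_pos": TCP position; "tool_rot": TCP orientation; "ft_force": force on the tool from outside, world axes, zero at the start; "torque": the same for the moment, N m; "finger_gap": finger opening in mm; "gripper_force": force on a finger pad.
Only numpy, scipy, OpenCV 4.12 (cv2) and the standard library are available. Lean on these libraries where they do the work, as an engineer would, in place of code of your own. Each camera call takes 0.05 s, during which the arm holds its last target. There are 200 camera calls.

### The job

The insulated pie carrier is packed and ready to go out: press its lid shut, swing the wire loop of its toggle latch over the two hooks on the lid's front, then press the latch lever all the way down until it lies flat against the carrier and the lid is pulled tight. Leave the covered pie, the stacked covers, the cardboard box and the jar where they are.

Things in the scene. Friction and masses are not known exactly. Their poses are not given: they have to be found in the camera images.
- carrier: Grey insulated pie carrier, fixed: 280 mm deep (its x), 320 mm wide (its y), rim 165 mm high, top of the shut lid 213 mm. Origin: centre of its underside, z up. Its -x side (x = -140 mm) is the latch face, its +x side has the lid's hinge. The latch face looks roughly to world -y; the latch sits in its middle (y = 0) and moves in the carrier's xz plane.
- latch_pivot (a point): Centre of the lever's hinge pin, fixed on the carrier at (-156, 0, 125) mm; the pin runs along the carrier's y. The lever is a steel plate 42 mm wide, 6 mm thick, ending 85 mm from the pin (last 12 mm 2 mm thicker); its pushing face (upper when open, outer when shut) lies 8 mm from the pin's axis.
- lever (a joint): Lever angle (rad): 0 hanging down flat against the latch face (shut), 1.57 straight out from the face, 1.8 to 2.0 at the start (out and up). Stiff: stays where it is left (0.12 N m, about 2 N at its end). With the loop hooked, pressing it down takes up to about 8 N; near 0 it passes over centre and holds itself.
- lever_tip (a point): Point on the lever's pushing face, in the middle of its width, 70 mm from the pin: where to press.
- bail (a joint): Angle of the wire loop relative to the lever (rad): 0 when all is shut (loop straight up), 2.19 at the start (leaning out on its stop, 0.95 rad above the lever). It swings freely: past upright it falls against the lid's front, short of that it falls back out. Its pivot, on the lever, lies at (-151, 0, 101) mm of the carrier when shut and turns with the lever about the pin.
- bail_bar (a point): Middle of the loop's cross bar, the part that hooks on: round steel wire 8 mm thick along the carrier's y, 80 mm between the side wires' centres, 75 mm from the loop's pivot.
- keeper (a point): Seat in the two lid hooks (keeper): where the bar's centre lies when hooked, at (-150, 0, 176) mm of the carrier when the lid is tight. The hooks stick 24 mm out from the lid's front, 28 mm either side of the middle, 12 mm wide, with upturned ends 8 mm high; the bar comes down between these and the lid. Axes as the lid's: x inwards, z up when shut.
- lid (a joint): Lid angle (rad): 0 pulled tight, 0.01 to 0.022 shut but only resting on its springy seal (front up to 6 mm high), 0.3 to 0.5 at the start. The stiff hinge holds it where it is left: about 2 N at the front moves it down, then up to 15 N against the seal. 45 mm thick, hinge axis at x = 140, z = 168 mm of the carrier.
- lid_press (a point): Point on the flat lid top, in the middle of its width, 50 mm behind its front edge: where to press it down. At (-90, 0, 213) mm of the carrier when shut.
- pie: Bystander: pie in a foil tin under a clear domed cover, 200 mm across, 79 mm high, origin at the centre of its underside.
- covers: Bystander: three clear domed covers stacked upside down in one another (handled as one), 170 mm across, 74 mm high, origin at the centre of the underside.
- pie_box: Bystander: cardboard pie box 160 x 160 x 70 mm, origin at the centre of its underside.
- jar: Bystander: jar 70 mm across, 100 mm high, origin at the centre of its underside.

How it is judged (in metres and radians):
On the way, in this order (a step that is already met when the one before it is completed fails the run):
1. the lid is pressed shut on its seal (value of joint lid below 0.03 rad), for 0.2 s.
2. the loop's cross bar is over the hooks, between their upturned ends and the lid (x of bail_bar in the frame of keeper between -0.012 and 0.012 m and z of bail_bar in the frame of keeper between -0.004 and 0.035 m), for 0.2 s.
At the end, for the whole second after the job is handed in: The lever lies flat against the carrier (within 0.12 rad), the cross bar sits in the hooks (within 12 mm across and 5 to 6 mm in height of its seat), the lid is pulled tight on its seal (within 0.008 rad), and the latch, the lid and the bystanders are at rest (value of joint lever below 0.12 rad and value of joint lid below 0.008 rad and x of bail_bar in the frame of keeper between -0.012 and 0.012 m and z of bail_bar in the frame of keeper between -0.005 and 0.006 m and velocity of joint lever between -0.05 and 0.05 rad/s and velocity of joint lid between -0.02 and 0.02 rad/s and linear speed of each of pie, covers, pie_box, jar below 0.02 m/s); the robot touches nothing.
It fails at once if the covered pie is pushed more than 40 mm or tipped (distance of pie from where it was at the start of the episode above 0.04 m or angle between pie's own z axis and vertical above 0.35 rad).
It fails at once if the stack of covers is pushed more than 40 mm or tipped (distance of covers from where it was at the start of the episode above 0.04 m or angle between covers's own z axis and vertical above 0.35 rad).
It fails at once if the cardboard pie box is pushed more than 40 mm or tipped (distance of pie_box from where it was at the start of the episode above 0.04 m or angle between pie_box's own z axis and vertical above 0.35 rad).
It fails at once if the jar is pushed more than 40 mm or tipped (distance of jar from where it was at the start of the episode above 0.04 m or angle between jar's own z axis and vertical above 0.35 rad).
It also fails if it takes over 64 s, if anything falls off the work surface, if the arm or the gripper's body presses on something with over 40 N, if the wrist force passes 120 N, or if a joint passes its speed limit or range.

## Working session

There is one attempt and no reset: what is moved stays moved. The work goes in short steps, each a Python script; the robot and the scene stay as the last script left them, time stands still between calls to the robot, and variables do not carry over. Pictures are saved under pics/ and viewed, at most 10 in all, crops included, and the job is handed in when it is done.

```bash
ls; mkdir -p pics
python3 - <<'E'
from workcell import *
import cv2,numpy as np,pickle
s=read_state();print(s['time'],s['eef_pos'],s['tool_rot'],s['ft_force'],grip_point_offset)
d={}
for n in('side','top'):
    c=camera(n);d[n]=c;print(n,c['fx'],c['fy'],c['cx'],c['cy'],np.round(c['cam_to_world'],3).tolist(),[k for k in c])
    cv2.imwrite(f'pics/{n}0.png',c['image'])
pickle.dump(d,open('c0.pkl','wb'))
E
```

```text
pics
0.0 [ 167.66121697 -601.77951033  230.74951915] [[ 9.63280020e-01  2.68498499e-01 -3.97997258e-04]
 [ 2.68498765e-01 -9.63279548e-01  9.61818928e-04]
 [-1.25135680e-04 -1.03336273e-03 -9.99999458e-01]] [ 1.01069982  0.18685037 -0.5114412 ] -18.700000000000003
side 431.75316832907413 431.75316832907413 281.04996640301033 210.11330088396045 [[0.372, -0.713, 0.594, 1208.477], [0.928, 0.282, -0.242, -275.939], [0.005, 0.641, 0.767, 1078.35], [0.0, 0.0, 0.0, 1.0]] ['image', 'range_z', 'fx', 'fy', 'cx', 'cy', 'cam_to_world']
top 430.18296329073394 430.18296329073394 278.26146732428634 213.6310041846707 [[0.021, 0.996, -0.091, 373.283], [-1.0, 0.022, 0.009, 4.241], [0.011, 0.091, 0.996, 1457.311], [0.0, 0.0, 0.0, 1.0]] ['image', 'range_z', 'fx', 'fy', 'cx', 'cy', 'cam_to_world']
```

View pics/side0.png

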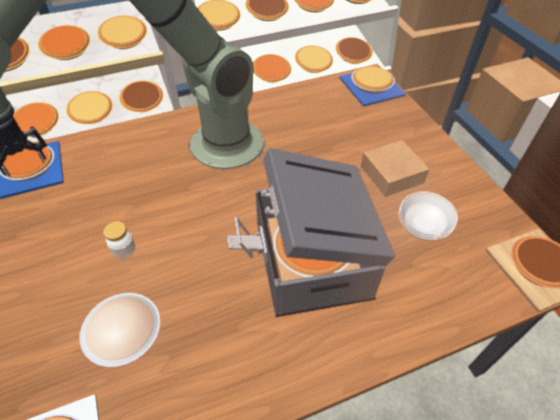

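View pics/top0.png

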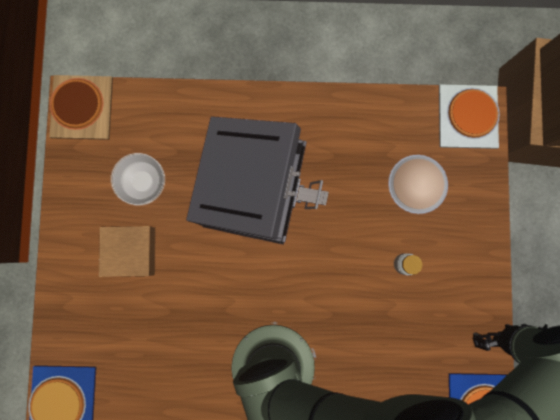

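The side view shows the carrier at about (320,240), with the lid up and the latch out at (245,240). The top view has the lid at (245,180), the latch at (310,195), the pie at (418,185) and the jar at (408,264). Next I'll fit the lid plane and rectangle.

```bash
cat > h.py <<'E'
import numpy as np,cv2
def cloud(c):
    v,u=np.mgrid[0:420,0:560]; z=c['range_z'].astype(float)
    p=np.stack([(u-c['cx'])/c['fx']*z,-(v-c['cy'])/c['fy']*z,-z],-1)
    M=np.array(c['cam_to_world']); P=p@M[:3,:3].T+M[:3,3]; P[z<=0]=np.nan; return P
def lidfit(c,roi):
    P=cloud(c); im=c['image'].astype(int); u0,u1,v0,v1=roi
    m=np.zeros((420,560),bool); m[v0:v1,u0:u1]=True
    m&=(P[...,2]>170)&(im.max(-1)<110)&(im.max(-1)-im.min(-1)<25)
    X=P[m]
    rng=np.random.default_rng(0);best=None
    for _ in range(300):
        a,b,d=X[rng.choice(len(X),3,False)]; n=np.cross(b-a,d-a); L=np.linalg.norm(n)
        if L<1: continue
        n/=L; k=np.abs((X-a)@n)<3
        if best is None or k.sum()>best.sum(): best=k
    Y=X[best]; o=Y.mean(0); n=np.linalg.svd(Y-o,full_matrices=False)[2][2]; n*=np.sign(n[2])
    res=((Y-o)@n).std()
    yw=np.cross(n,[0,0,1]); yw/=np.linalg.norm(yw); xw=np.cross(yw,n)
    # pixels of plane by distance, largest contour -> rect in plane
    q=np.nan_to_num(np.abs((P-o)@n),nan=99)<5
    k=(q&m).astype(np.uint8); k=cv2.morphologyEx(k,cv2.MORPH_CLOSE,np.ones((15,15)))
    cs=max(cv2.findContours(k,0,cv2.CHAIN_APPROX_NONE)[0],key=cv2.contourArea)[:,0]
    # rays to plane
    M=np.array(c['cam_to_world']); d=np.stack([(cs[:,0]-c['cx'])/c['fx'],-(cs[:,1]-c['cy'])/c['fy'],-np.ones(len(cs))],-1)@M[:3,:3].T
    W=M[:3,3]+d*(((o-M[:3,3])@n)/(d@n))[:,None]
    uv=np.stack([(W-o)@xw,(W-o)@yw],-1).astype(np.float32)
    (cu,cv_),sz,ang=cv2.minAreaRect(uv)
    box=cv2.boxPoints(((cu,cv_),sz,ang)); C=o+box[:,:1]*xw+box[:,1:]*yw
    return dict(n=n,o=o,res=res,N=len(Y),tilt=np.arccos(n[2]),nyaw=np.degrees(np.arctan2(n[1],n[0])),centre=o+cu*xw+cv_*yw,size=sz,corners=C)
E
python3 - <<'E'
import pickle,numpy as np
from h import *
np.set_printoptions(precision=3,suppress=True)
d=pickle.load(open('c0.pkl','rb'))
for n,roi in(('top',(170,310,100,250)),('side',(250,400,140,270))):
    r=lidfit(d[n],roi)
    for k in r: print(k,r[k])
    c=r['corners']
    for i in range(4):
        e=c[(i+1)%4]-c[i];print(' edge',np.linalg.norm(e),np.degrees(np.arctan2(e[1],e[0])))
for n,(u0,u1,v0,v1) in(('top',(288,335,165,225)),('side',(220,275,185,260))):
    P=cloud(d[n])[v0:v1,u0:u1]; print(n)
    im=d[n]['image'][v0:v1,u0:u1].astype(int); m=(im.min(-1)>125)&(im.max(-1)-im.min(-1)<35)
    k=np.argwhere(m); 
    for v,u in k[::max(1,len(k)//50)]: print((u+u0,v+v0),P[v,u].round(0),end=';')
    print()
E
```

```text
n [0.076 0.393 0.916]
o [590.546  99.745 268.707]
res 1.4978034401472737
N 8103
tilt 0.4119881218402357
nyaw 79.09167993063664
centre [592.611 104.922 266.314]
size (280.6431579589844, 317.2135314941406)
corners [[772.529 201.402 210.036]
 [460.971 261.031 210.214]
 [412.692   8.443 322.592]
 [724.251 -51.186 322.414]]
 edge 317.2135376906594 169.16524168891317
 edge 280.64315877739347 -100.82071030968395
 edge 317.21353769065945 -10.83475831108682
 edge 280.64315877739347 79.17928969031605
n [ 0.982 -0.189  0.006]
o [746.428  57.908 254.938]
res 0.9935873905684068
N 988
tilt 1.5646326693837942
nyaw -10.895786769467001
centre [747.248  62.05  251.418]
size (270.6575622558594, 39.99813461303711)
corners [[769.323 174.286 176.388]
 [772.282 190.839 212.68 ]
 [725.172 -50.186 326.448]
 [722.214 -66.738 290.156]]
 edge 39.998136195748614 79.86647301124022
 edge 270.6575585738092 -101.05938808362502
 edge 39.99813619574862 -100.13352698875978
 edge 270.6575585738092 78.94061191637499
top
(np.int64(297), np.int64(173)) [592. -55. 300.];(np.int64(300), np.int64(188)) [577. -74. 128.];(np.in
[... 4541 characters left out ...]
 154.];(np.int64(249), np.int64(243)) [ 556. -101.  139.];(np.int64(265), np.int64(243)) [576. -63. 145.];(np.int64(244), np.int64(244)) [ 556. -115.  142.];(np.int64(260), np.int64(244)) [566. -74. 133.];(np.int64(237), np.int64(245)) [ 556. -134.  148.];(np.int64(256), np.int64(245)) [569. -86. 139.];(np.int64(233), np.int64(246)) [ 559. -146.  152.];(np.int64(252), np.int64(246)) [568. -97. 139.];(np.int64(229), np.int64(247)) [ 559. -157.  154.];(np.int64(248), np.int64(247)) [ 569. -109.  142.];(np.int64(264), np.int64(247)) [584. -69. 141.];(np.int64(249), np.int64(248)) [ 571. -107.  139.];(np.int64(265), np.int64(248)) [587. -68. 140.];(np.int64(264), np.int64(251)) [586. -70. 126.];
```

Run:
```python
import pickle,cv2,numpy as np
d=pickle.load(open('c0.pkl','rb'))
a=cv2.resize(d['top']['image'][160:230,280:340],None,fx=6.5,fy=6.5,interpolation=2)
b=cv2.resize(d['side']['image'][180:260,220:280],None,fx=6.5,fy=6.5,interpolation=2)
h=max(len(a),len(b));p=lambda i:cv2.copyMakeBorder(i,0,h-len(i),0,5,0)
cv2.imwrite('pics/latch0.png',np.hstack([p(a),p(b)]))
```

```text
(no output)
```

View pics/latch0.png

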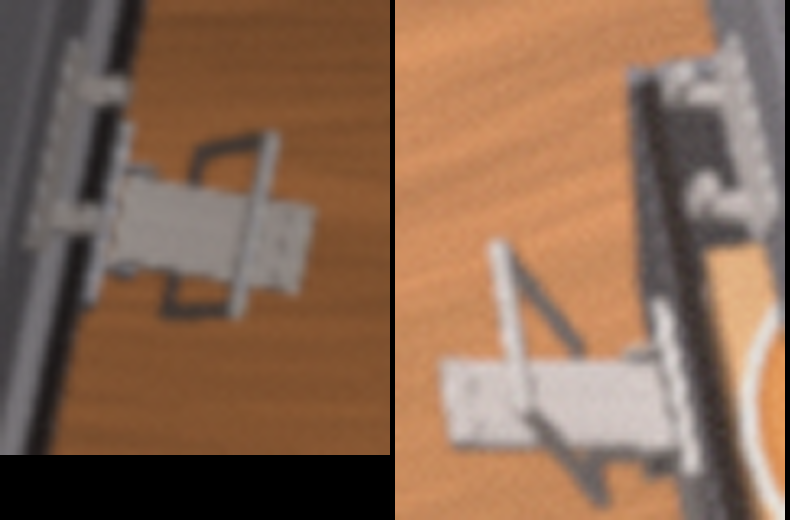

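```bash
cat >> h.py <<'E'
YAW=np.radians(79.15); O=np.array([587.,76.,0])
RC=np.array([[np.cos(YAW),-np.sin(YAW),0],[np.sin(YAW),np.cos(YAW),0],[0,0,1]])
def cw(x,y,z): return O+RC@np.array([x,y,z],float)
def tool(p,flip=1):  # tool z leans p rad from straight down towards carrier +x; fingers close in carrier xz plane
    z=np.array([np.sin(p),0,-np.cos(p)]); y=np.array([np.cos(p),0,np.sin(p)])*flip
    return RC@np.column_stack([np.cross(y,z),y,z])
def lidpt(t): return cw(140-230*np.cos(t)+45*np.sin(t),0,168+230*np.sin(t)+45*np.cos(t))
def lev(phi,r=70,h=8): # point at r along lever, h out from face side, carrier xz
    s,c=np.sin(phi),np.cos(phi); return cw(-156-r*s-h*c,0,125-r*c+h*s)
E
python3 - <<'E'
from workcell import *
from h import *
np.set_printoptions(precision=2,suppress=True)
d=__import__('pickle').load(open('c0.pkl','rb'))
P=cloud(d['top'])[185:206,300:327].reshape(-1,3); L=(P-O)@RC
L=L[(abs(L[:,1])<17)&(L[:,2]>115)&(L[:,2]<165)]
a=np.polyfit(L[:,0]+156,L[:,2]-125,1);phi=np.pi/2-np.arctan(a[0]);print('lever',phi,'offset',a[1]*np.cos(np.arctan(a[0])),len(L))
for v,u in((185,418),(264,408),(180,138),(252,125)):print('by',cloud(d['top'])[v,u])
for f in(1,-1):
    print(f,'lid',[inverse_kinematics(p,tool(0,f)) for p in(lidpt(.41)+[0,0,60],lidpt(0))])
    print('bail',[inverse_kinematics(cw(x,0,z),tool(0,f)) for x,z in((-240,260),(-180,188))])
    for pit in(.5,.8,1.0):
        print(pit,[inverse_kinematics(lev(t),tool(pit,f)) for t in(1.9,1,0)])
E
```

```text
lever 1.8357318095637822 offset 8.360038582888048 265
by [ 603.26 -460.24   77.49]
by [ 347.7  -418.11  103.03]
by [606.88 464.19  26.54]
by [366.01 479.28  71.47]
1 lid [array([ 0.46,  0.45, -0.88,  1.52,  0.35,  1.34,  0.93]), array([ 0.5 ,  0.57, -0.84,  1.74,  0.49,  1.05,  0.87])]
bail [array([ 0.73,  0.49, -0.77,  1.7 ,  0.37,  1.11,  1.23]), array([ 0.62,  0.57, -0.77,  1.78,  0.47,  0.98,  1.04])]
0.5 [array([ 0.99,  0.77, -0.87,  1.75,  0.08,  0.88,  1.6 ]), array([ 0.96,  0.85, -0.82,  1.78,  0.12,  0.78,  1.61]), array([ 0.82,  0.87, -0.74,  1.83,  0.07,  0.64,  1.61])]
0.8 [array([ 1.13,  0.93, -0.94,  1.69, -0.1 ,  0.96,  1.82]), array([ 1.12,  1.03, -0.92,  1.7 , -0.03,  0.89,  1.83]), array([ 1.04,  1.07, -0.9 ,  1.76, -0.02,  0.75,  1.81])]
1.0 [array([ 1.17,  1.04, -0.94,  1.65, -0.21,  1.04,  1.95]), array([ 1.17,  1.15, -0.93,  1.64, -0.14,  0.98,  1.97]), array([ 1.09,  1.19, -0.91,  1.7 , -0.16,  0.84,  1.99])]
-1 lid [array([ 0.23,  0.37, -0.52,  1.53,  0.19,  1.29, -2.07]), array([ 0.14,  0.47, -0.3 ,  1.76,  0.17,  0.94, -1.99])]
bail [array([ 0.3 ,  0.4 , -0.16,  1.72,  0.07,  1.03, -1.65]), array([ 0.2 ,  0.48, -0.17,  1.81,  0.1 ,  0.87, -1.78])]
0.5 [array([ 0.57,  0.62, -0.22,  1.77, -0.46,  0.92, -1.06]), array([ 0.59,  0.72, -0.25,  1.8 , -0.46,  0.81, -1.02]), array([ 0.53,  0.77, -0.29,  1.85, -0.48,  0.67, -1.05])]
0.8 [array([ 0.71,  0.75, -0.25,  1.71, -0.67,  1.09, -0.82]), array([ 0.73,  0.85, -0.29,  1.72, -0.65,  0.99, -0.77]), array([ 0.69,  0.9 , -0.35,  1.78, -0.69,  0.85, -0.76])]
1.0 [array([ 0.77,  0.85, -0.26,  1.67, -0.77,  1.22, -0.71]), array([ 0.79,  0.95, -0.3 ,  1.66, -0.74,  1.14, -0.66]), array([ 0.76,  1.  , -0.36,  1.72, -0.78,  1.  , -0.64])]
```

The lever fit agrees with the model: angle 1.84 and face offset 8.4 mm against the given 8. So the carrier pose holds, and I'll press the lid.

Run:
```python
from workcell import *
from h import *
import pickle
np.set_printoptions(precision=2,suppress=True)
clamp()
p=np.array(read_state()['eef_pos']); movel(p+[0,0,190],max_speed=250)
movep(lidpt(.41)+[0,0,70],tool(0))
print(read_state()['time'],read_state()['eef_pos'],lidpt(.41))
f0=np.array(read_state()['ft_force'])
hit=movel(lidpt(.41)+[0,0,10],max_speed=100,guard=25)
if not hit:
  for t in (.36,.28,.2,.12,.06,.03,.01,-.004):
    hit=movel(lidpt(t),max_speed=80 if t>.04 else 30,guard=35); s=read_state()
    print(t,hit,s['eef_pos'],np.array(s['ft_force'])-f0)
    if hit: break
wait(.4); s=read_state();print(s['time'],np.array(s['ft_force'])-f0)
movel(lidpt(0)+[0,0,90],max_speed=150)
movep(cw(-250,0,290),tool(0))
d={n:camera(n) for n in('top','side')}; pickle.dump(d,open('c1.pkl','wb'))
r=lidfit(d['top'],(170,310,100,250))
for k in('n','tilt','centre','size','res','corners'):print(k,r[k])
a=cv2.resize(d['top']['image'][110:230,220:340],None,fx=4,fy=4); b=cv2.resize(d['side']['image'][160:280,200:300],None,fx=4,fy=4)
cv2.imwrite('pics/s1.png',np.hstack([a,b])); print(read_state()['time'])
```

```text
4.425 [577.16  23.02 370.88] [577.02  23.95 300.95]
0.36 False [575.6   17.41 290.73] [-1.19 -0.22  0.89]
0.28 False [573.89   8.25 274.36] [ 0.78 -0.68  0.37]
0.2 False [572.39   0.62 257.33] [ 0.61  0.33 -0.73]
0.12 False [571.13  -5.67 239.72] [ 0.02 -0.61  0.57]
0.06 False [570.48  -9.44 226.45] [-0.3  -0.6   0.36]
0.03 False [570.25 -10.97 219.77] [ 0.39 -1.06  0.69]
0.01 False [570.39 -11.83 215.38] [ 0.81 -0.88  3.46]
-0.004 False [570.32 -12.29 212.7 ] [-2.71  0.67 13.73]
8.4083 [-2.78  0.3  12.65]
n [0.   0.02 1.  ]
tilt 0.017567361989781108
centre [587.92  78.58 214.94]
size (317.3526916503906, 278.4132385253906)
res 1.5700596597335474
corners [[458.47 245.28 212.08]
 [405.76 -28.05 216.91]
 [717.38 -88.13 217.81]
 [770.09 185.21 212.98]]
9.95
```

View pics/s1.png

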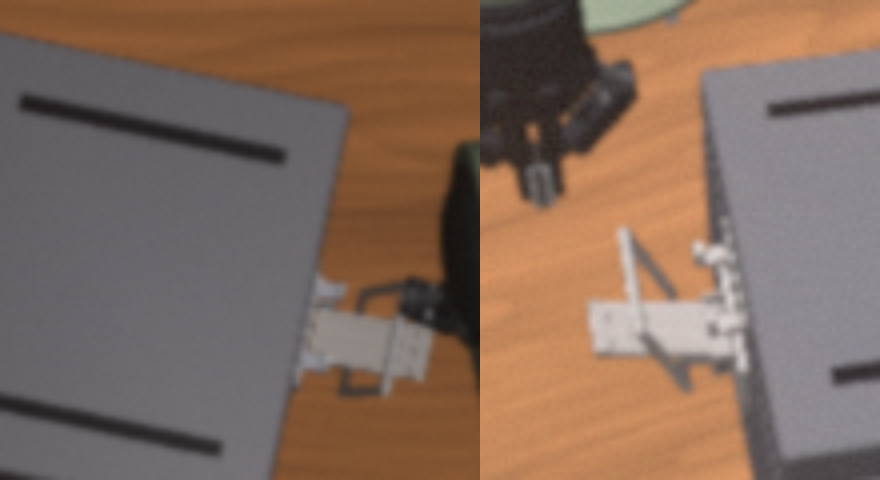

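The lid is shut, measuring 0.0176 rad at the expected height, and the loop still leans out. Next I'll swing the loop over.

```bash
sed -i 's/O=np.array(\[587.,76.,0\])/O=np.array([587.5,77.,0])/' h.py
python3 - <<'E'
from workcell import *
from h import *
import pickle
np.set_printoptions(precision=2,suppress=True)
movel(cw(-250,0,289),frame=tool(0))
print(movel(cw(-246,0,188),max_speed=120,guard=15))
f0=np.array(read_state()['ft_force'])
for x in(-220,-200,-185,-172):
    h=movel(cw(x,0,188),max_speed=50,guard=15); s=read_state(); print(x,h,s['eef_pos'],np.array(s['ft_force'])-f0)
    if h: break
wait(.5)
movel(cw(-245,0,215),max_speed=100); movel(cw(-260,0,330),max_speed=200)
d={n:camera(n) for n in('top','side')}; pickle.dump(d,open('c2.pkl','wb'))
a=cv2.resize(d['top']['image'][150:230,260:340],None,fx=5,fy=5); b=cv2.resize(d['side']['image'][190:270,210:290],None,fx=5,fy=5)
cv2.imwrite('pics/s2.png',np.hstack([a,b])); print(read_state()['time'])
E
```

```text
False
-220 False [ 546.08 -139.13  187.97] [-0.81  0.46  0.19]
-200 False [ 549.88 -119.28  187.99] [ 0.37 -0.67 -0.32]
-185 False [ 552.73 -104.4   188.02] [0.05 0.6  0.35]
-172 False [555.18 -91.56 188.03] [ 0.33 -0.24 -0.07]
15.525
```

View pics/s2.png

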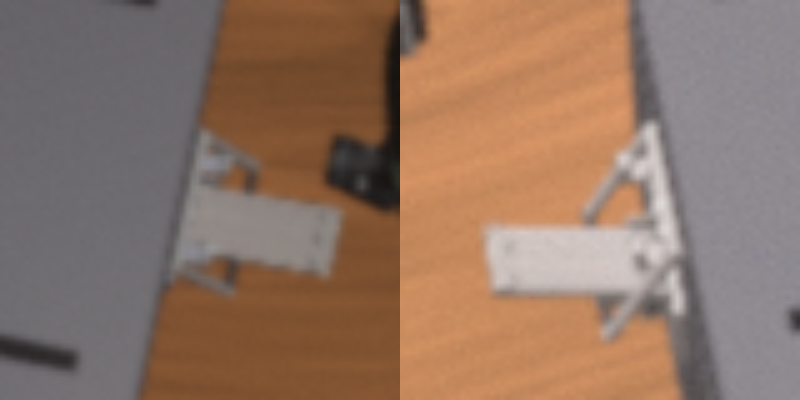

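The bar lies against the lid behind both hooks' upturned ends (around (205,160) and (655,140) to (665,270) in the crop). Now I'll press the lever.

```bash
cat >> h.py <<'E'
def pose(phi,dh=0):
    k=np.clip((1.84-phi)/1.84,0,1); p=.3+.8*k; r=62+14*k
    return lev(phi,r,8+12*abs(np.sin(p-(np.pi/2-phi)))+dh),tool(p)
E
python3 - <<'E'
from workcell import *
from h import *
import pickle
np.set_printoptions(precision=2,suppress=True)
for t in(1.84,.9,0): assert inverse_kinematics(*pose(t)) is not None
P,R=pose(1.84,80); movel(P,frame=R,max_speed=100)
f0=np.array(read_state()['ft_force'])
P,R=pose(1.84,8); print(movel(P,frame=R,max_speed=80,guard=15))
hit=False
for t in list(np.arange(1.75,.2,-.1))+[.2,.15,.1,.06,.03,0,-.03]:
    P,R=pose(t); n=RC@np.array([np.cos(t),0,-np.sin(t)])
    try: hit=movel(P,frame=R,max_speed=60 if t>.25 else 25,guard=28)
    except PlanningError as e: print(t,e);break
    s=read_state(); f=np.array(s['ft_force'])-f0; print('%.2f'%t,hit,'%.1f'%(f@n),np.linalg.norm(f).round(1),(RC.T@(s['eef_pos']-O)).round(1))
    if hit: break
print(read_state()['time'])
E
```

```text
False
1.75 False -0.9 1.0 [-215.8    0.3  149.3]
1.65 False -1.0 1.0 [-218.6    0.2  143. ]
1.55 False -0.4 1.4 [-220.4    0.1  136.3]
1.45 False 1.0 1.4 [-221.6    0.1  129.1]
1.35 False 1.8 7.1 [-221.8    0.   121.7]
1.25 False 3.9 12.8 [-221.    -0.3  114.4]
1.15 False 2.5 15.7 [-219.6   -0.7  107.3]
1.05 False 4.0 19.4 [-217.4   -0.8  100.2]
0.95 False 3.3 22.3 [-214.4   -0.9   93.4]
0.85 False 3.7 23.1 [-210.6   -0.9   86.8]
0.75 False 4.2 26.1 [-207.    -1.    81.4]
0.65 False 4.0 28.1 [-202.9   -1.    76.5]
0.55 False 4.6 29.4 [-198.5   -0.9   71.8]
0.45 False 0.3 0.8 [-197.5    0.4   63.4]
0.35 False 0.7 0.7 [-192.1    0.2   59.4]
0.25 False -0.0 0.7 [-185.8    0.1   55.9]
0.20 False 0.1 1.2 [-182.6    0.1   54.2]
0.15 False 0.4 1.3 [-179.5    0.1   52.6]
0.10 False -0.3 1.2 [-176.1    0.1   51.2]
0.06 False 0.3 0.5 [-173.5    0.1   50.2]
0.03 False -0.1 1.5 [-171.5    0.1   49.5]
0.00 False 0.2 0.3 [-169.3    0.1   48.8]
-0.03 False 0.9 1.1 [-167.3    0.1   48.7]
24.425
```

Run:
```python
from workcell import *
from h import *
import pickle
d={n:camera(n) for n in('top','side')}; pickle.dump(d,open('c3.pkl','wb'))
a=cv2.resize(d['top']['image'][150:230,260:340],None,fx=5,fy=5); b=cv2.resize(d['side']['image'][190:270,210:290],None,fx=5,fy=5)
cv2.imwrite('pics/s3.png',np.hstack([a,b]))
```

```text
(no output)
```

View pics/s3.png

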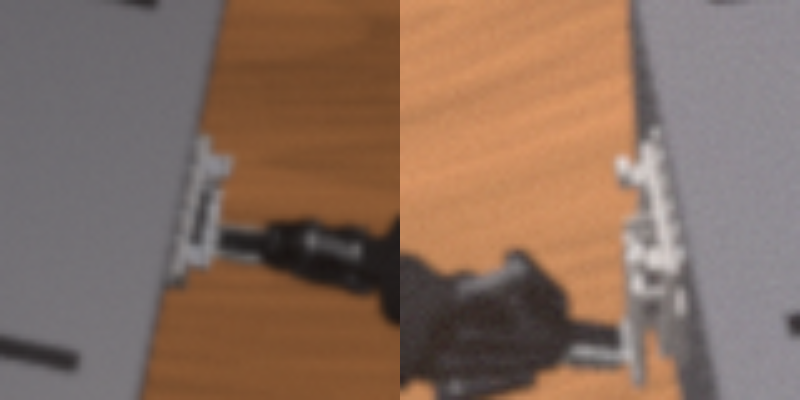

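The lever seems to have snapped nearly down, with the bar in the hooks. I'll press it home with a guard and check.

Run:
```python
from workcell import *
from h import *
import pickle
np.set_printoptions(precision=2,suppress=True)
f0=np.array(read_state()['ft_force']); R=pose(0)[1]
p=RC.T@(np.array(read_state()['eef_pos'])-O)
for k in range(8):
    p[0]+=2; h=movel(cw(p[0],0,55),frame=R,max_speed=15,guard=25); s=read_state()
    print(h,(RC.T@(s['eef_pos']-O)).round(1),(RC.T@(np.array(s['ft_force'])-f0)).round(1))
    if h or np.linalg.norm(np.array(s['ft_force'])-f0)>22: break
wait(.3)
movel(cw(-300,0,110),max_speed=120); movel(cw(-330,0,330),frame=tool(.3),max_speed=200)
d={n:camera(n) for n in('top','side')}; pickle.dump(d,open('c4.pkl','wb'))
r=lidfit(d['top'],(170,310,100,250)); print(r['tilt'],r['centre'])
for n,(u0,u1,v0,v1) in(('top',(280,330,165,225)),('side',(220,285,185,275))):
    L=(cloud(d[n])[v0:v1,u0:u1]-O)@RC; im=d[n]['image'][v0:v1,u0:u1].astype(int)
    m=(abs(L[...,1])<20)&(L[...,0]<-145)&(L[...,0]>-260)&(L[...,2]>30)&(L[...,2]<125)&(im.min(-1)>100); q=L[m]; print(n,len(q)); 
    if len(q)>8: print('x by z',np.polyfit(q[:,2]-125,q[:,0],1)); print(q[::max(1,len(q)//15)].round(0).tolist())
a=cv2.resize(d['top']['image'][150:230,260:340],None,fx=5,fy=5); b=cv2.resize(d['side']['image'][190:270,210:290],None,fx=5,fy=5)
cv2.imwrite('pics/s4.png',np.hstack([a,b])); print(read_state()['time'])
```

```text
False [-165.5   -0.    55.1] [-0.6 -0.9  0.2]
False [-163.9   -0.1   54.9] [-6.6  1.4  2.4]
True [-163.8   -0.5   54.5] [-10.1   2.    5.3]
0.005231713546197242 [587.95  78.17 213.38]
top 2
side 38
x by z [   0.08 -158.06]
[[-148.0, 19.0, 124.0], [-163.0, 14.0, 125.0], [-163.0, 18.0, 111.0], [-148.0, 8.0, 101.0], [-149.0, 1.0, 107.0], [-163.0, 6.0, 95.0], [-163.0, 9.0, 81.0], [-163.0, 13.0, 70.0], [-163.0, -16.0, 106.0], [-163.0, -12.0, 95.0], [-163.0, -12.0, 92.0], [-163.0, -11.0, 85.0], [-163.0, -7.0, 73.0], [-163.0, -6.0, 67.0], [-163.0, -5.0, 60.0], [-164.0, -7.0, 53.0], [-164.0, -12.0, 52.0], [-162.0, -18.0, 55.0], [-160.0, -17.0, 47.0]]
28.675
```

View pics/s4.png

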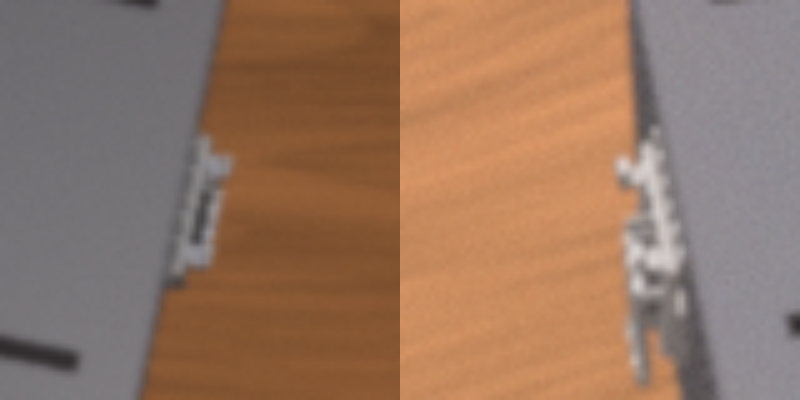

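The lever lies flat, with its face at x = -163 along its whole length. A last check of the bar height and the lid tilt in the latch plane:

Run:
```python
from h import *
import pickle
for f in('c1.pkl','c4.pkl'):
    d=pickle.load(open(f,'rb')); r=lidfit(d['top'],(170,310,100,250)); n=RC.T@r['n']; print(f,'lid',n[0],'roll',n[1])
    for k,v in(('top',(280,330,165,225)),('side',(250,285,185,260))):
        u0,u1,v0,v1=v; L=(cloud(d[k])[v0:v1,u0:u1]-O)@RC; im=d[k]['image'][v0:v1,u0:u1].astype(int)
        m=(abs(L[...,1])<20)&(L[...,0]<-138)&(L[...,0]>-170)&(L[...,2]>140)&(L[...,2]<205)&(im.min(-1)>100)
        q=L[m]; print(k,q[np.argsort(q[:,2])].round(0).tolist()[:25])
```

```text
c1.pkl lid 0.017340833353785633 roll 0.0028064140851912505
top [[-167.0, 9.0, 140.0], [-159.0, 1.0, 140.0], [-166.0, -13.0, 140.0], [-169.0, 15.0, 141.0], [-168.0, -4.0, 141.0], [-142.0, 8.0, 141.0], [-143.0, -14.0, 141.0], [-143.0, -17.0, 141.0], [-143.0, -1.0, 143.0], [-163.0, -9.0, 143.0], [-142.0, 12.0, 144.0], [-144.0, 2.0, 145.0], [-142.0, -4.0, 148.0], [-140.0, 10.0, 191.0], [-138.0, 19.0, 192.0], [-140.0, -18.0, 193.0], [-138.0, 4.0, 193.0], [-140.0, -3.0, 193.0], [-139.0, 7.0, 194.0], [-139.0, -8.0, 196.0], [-139.0, -4.0, 200.0]]
side [[-168.0, -3.0, 140.0], [-145.0, 6.0, 140.0], [-141.0, -18.0, 141.0], [-167.0, 17.0, 141.0], [-167.0, -14.0, 141.0], [-139.0, 7.0, 142.0], [-140.0, -16.0, 142.0], [-144.0, 11.0, 142.0], [-140.0, 17.0, 143.0], [-142.0, -13.0, 143.0], [-140.0, -14.0, 143.0], [-141.0, 10.0, 144.0], [-143.0, -17.0, 144.0], [-141.0, 13.0, 144.0], [-144.0, 7.0, 144.0], [-143.0, 16.0, 145.0], [-142.0, 3.0, 145.0], [-143.0, 13.0, 145.0], [-142.0, 5.0, 145.0], [-139.0, 7.0, 147.0], [-140.0, 1.0, 147.0], [-139.0, 4.0, 155.0], [-141.0, 5.0, 177.0], [-141.0, -10.0, 179.0],
[... 546 characters left out ...]
 [-144.0, -2.0, 181.0], [-142.0, 20.0, 181.0], [-142.0, -11.0, 182.0], [-148.0, -12.0, 182.0], [-144.0, 13.0, 182.0]]
side [[-148.0, -5.0, 174.0], [-146.0, 5.0, 178.0], [-142.0, -19.0, 178.0], [-143.0, -6.0, 178.0], [-141.0, -13.0, 178.0], [-146.0, -12.0, 179.0], [-142.0, -16.0, 179.0], [-141.0, 3.0, 179.0], [-148.0, -19.0, 179.0], [-142.0, -3.0, 179.0], [-148.0, 8.0, 179.0], [-146.0, -9.0, 179.0], [-144.0, -13.0, 179.0], [-145.0, 10.0, 179.0], [-148.0, -6.0, 179.0], [-144.0, 0.0, 179.0], [-142.0, 16.0, 180.0], [-143.0, 10.0, 180.0], [-148.0, 10.0, 180.0], [-148.0, -3.0, 180.0], [-162.0, 20.0, 180.0], [-145.0, -20.0, 180.0], [-148.0, 14.0, 180.0], [-144.0, 20.0, 180.0], [-146.0, 7.0, 180.0]]
```

The bar's centre is at about z = 176, which is its seat. The lid is about 0.004 rad and the gripper is clear, so I'm handing in.

```bash
python3 -c "
from workcell import *
wait(.5);print(finish_job())"
```

```text
the job is handed in; nothing more can be done
None
```

I handed the job in with the lid shut and pulled tight (about 0.004 rad), the loop's bar seated in the hooks and the lever flat against the carrier; no verdict came back, and I didn't re-measure the pie, covers, box or jar at the end.

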